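# Case the muddler and present it

## Task

Slide the beech muddler, foot first, all the way into the slim open aluminium tube while the tube stands in its wooden rack, and let go of it. Then take the tube by its wall, draw it with the muddler inside up out of the rack and hold it up, mouth end higher, leaning about 45 degrees from upright, with its foot at least 15 cm above the worktop. The job finishes while you are still holding it there, steady, by the gripper alone; leave the two canisters, the clear box and the green bowl undisturbed.

Things in the scene. Friction and masses are not known exactly. Their poses are not given: they have to be found in the camera images.
- drawer: Open birch plywood drawer fixed on the worktop: 360 (x) by 500 (y) mm, walls 70 mm high and 12 mm thick, floor 12 mm thick; a front panel 85 mm high, 540 mm wide and a bar handle on its -x side reach to 220 mm from the origin. Origin: centre of the underside.
- rack: Fixed wooden block in the drawer, 80 x 80 x 45 mm high, with a round well 38 mm wide and 35 mm deep in its top centre that holds the tube upright. Origin: centre of its underside, z up. Rack and stand may change sides.
- stand: Fixed wooden block like the rack, 80 x 80 x 45 mm high, with a narrower round well 29 mm wide and 35 mm deep that holds the muddler upright. Origin: centre of its underside, z up.
- tube: Slim brushed aluminium canister without its cap: round open tube, 36 mm outside, 30 mm inside diameter, 130 mm long, closed floor 5 mm thick, about 140 g; it stands loose in the rack's well, 95 mm showing. Origin: centre of the underside of its foot; z runs along the tube to the mouth.
- tube_mouth (a point): Centre of the tube's open mouth, 130 mm above the foot along the tube's z.
- muddler: Beech muddler, round, 153 mm long, about 70 g: foot 27 mm across with a 4 mm bevel, waist 22 mm (80 to 100 mm up), top grip 25 mm across (120 to 153 mm up). Stands loose, foot down, in the stand's well, 118 mm showing. Origin: centre of its foot's underside; z runs to the top. Fully home in the tube its origin lies 5 mm above the tube's origin and 28 mm of it stands out of the mouth.
- muddler_top (a point): Centre of the muddler's flat top, 153 mm from its foot.
- canister_a: Bystander: silver screw-top canister, 64 mm across, 75 mm high, in the +y row of the drawer. Origin: centre of its underside.
- canister_b: Bystander: second such canister, 64 mm across, 75 mm high, same row. Origin: centre of its underside.
- acrylic_box: Bystander: clear acrylic box with shut lid, 72 x 72 x 48 mm high, in the -y row. Origin: centre of its underside.
- bowl: Bystander: matte green pinch bowl, 76 mm across, 36 mm high, in the -y row. Origin: centre of its underside.
Mind the look-alikes: they are no part of the job. What is shaped like the tube but blue is not meant. What is shaped like the muddler but blue is not meant.

How it is judged:
By the outcome, as a careful person would: the job done as asked, in the order asked, and still so for the second after the job is handed in, while the arm keeps its last pose, push and grip.
It also fails if it takes over 61 s, if anything falls off the work surface, if the arm or the gripper's body presses on something with over 40 N, if the wrist force passes 120 N, or if a joint passes its speed limit or range.

## Robot

A 6-joint arm with a two-finger parallel gripper is mounted at the origin on the work surface. World frame = base frame: x ahead of the robot, y to its left, z up, the work surface at z = 0. Lengths are in m, angles in rad, forces in N, time in s.
With the tool pointing down it reaches from about 0.25 to 0.775 m from the base axis. Payload 8.9 kg.
Tool frame: the origin (TCP) lies between the finger pads; the fingertips stand 8 mm ahead of it and the grasp point (between the pads) lies 11 mm behind it; z points along the fingers, y is the line along which they close (so a half turn about z gives the same grasp; the last joint's range is limited). The gripper opens to 85 mm and grips with 20 to 120 N. Pads are 22 mm wide; open, the fingers measure 114 mm over their backs; the gripper's body (76 mm by 85 mm) begins 54 mm behind the grasp point. The pads swing forward as they close: fully open they stand 13 mm farther back than shut.
Start: joints at [-1.244, 0.291, -0.153, 1.127, 0, 1.431], TCP at [0.236, -0.469, 0.203] pointing down, gripper open.
Joint ranges: [-2.52, 2.52], [-0.91, 1.74], [-1.3, 1.37], [-1.96, 2.02], [-1.52, 1.47], [-3.14, 3.14]. Speed limits (rad/s): [2.22, 2.22, 2.79, 3.14, 3.14, 3.14].

## Interface

Orientations are given as a unit quaternion [x, y, z, w].
In Python, from cell import readout, eyes, order gives the robot as it stands.
- The arm moves only by the tool apply_moves, never from a script. Its argument "motion" is a list that holds one entry, the list of rows, each a list of 7 numbers: the shift along the tool's x, y, z in cm, then the turn, a rotation vector about the tool's x, y, z in degrees, then the finger opening in cm, from 0 to 8.54. A call has 1 to 8 rows; each row is the pose to reach, as a shift and turn from the pose commanded when the call began, along the tool's axes at that moment; what a row does not reach only later rows make up. A row lasts 1/10 s, in which the tool goes at most 50 mm and 8.59 degrees, less where a joint would pass 70% of its speed; a pose out of reach is approached as far as the arm can. A call with a gripper value outside its range is refused whole. The fingers move at their own pace and stop on an object; "force" is the grip in N (left out, the last holds). Time passes only in rows, so rows that repeat a pose let the fingers close. It gives the time, the measured TCP pose, the force, the opening and the grip force at its end, in the units of the state.
- readout.read_state(): the state, without advancing time (a new reading comes with each control period).
- eyes.read_camera(name): name is "side" or "top" or "wrist"; returns the picture (384x512x3 uint8, red, green, blue); there is no depth.
- eyes.calibration(name): a dict with "camera_matrix" (3x3 intrinsics, pixels), "R" (3x3) and "t" (3): a world point X has camera coordinates R X + t; the wrist camera has in their place "T_tool_cam" (4x4, takes a point from camera to tool coordinates, whose origin is the TCP and whose axes are the flange's). Camera axes: x right, y down, z forward; pixel columns grow to the right and rows downward; lengths in m; the calibration is good to about 2 mm. The wrist camera is an equidistant fisheye: a pixel r from the principal point sees the ray r / f radians off the axis. A picture is of the moment at which its call begins: read the wrist's pose just before it. calibration takes no time and is no camera call.
- order.job_done(): hands the job in; it is judged then, once.
The state is a dict: "t": time; "q": joint angles; "joint_velocities": joint speeds; "joint_efforts": joint torques, N m; "tcp_pos": TCP position; "tool_rot": TCP orientation; "force": force on the tool from outside, world axes, zero at the start; "moment": the same for the moment, N m; "grip_width": opening from 0.0 (shut) to 1.0 (fully open); "grip_force": force on a finger pad.
Only numpy, scipy, OpenCV 4.12 (cv2) and the standard library are available. Lean on these libraries where they do the work, as an engineer would, in place of code of your own. Each camera call takes 0.05 s, during which the arm holds its last target. There are 200 camera calls.

## Working session

There is one attempt and no reset: what is moved stays moved. The work goes in short steps, Python scripts to look and compute and a tool call to move; the robot and the scene stay as the last step left them, time stands still between calls to the robot, and variables do not carry over. Pictures are saved under pics/ and viewed, at most 11 in all, crops included, and the job is handed in when it is done.

Besides the shell and the picture viewer there is one more tool, called after "Request:" as name(argument=value, ...), one argument or row to a line, values as JSON. apply_moves: Moves the arm, as the interface text tells. Its arguments: {"type":"object","properties":{"motion":{"type":"array","items":{"type":"array","items":{"type":"array","items":{"type":"number"}}}},"force":{"type":"number"}},"required":["motion"]}

```bash
mkdir -p pics; ls; python3 - <<'E'
from cell import readout, eyes
import cv2,numpy as np
s=readout.read_state();print({k:np.round(v,3).tolist() for k,v in s.items()})
np.set_printoptions(suppress=True,precision=4)
for n in("side","top","wrist"):
    cv2.imwrite(f"pics/{n}0.png",cv2.cvtColor(eyes.read_camera(n),cv2.COLOR_RGB2BGR));c=eyes.calibration(n);print(n,c)
a=[cv2.imread(f"pics/{n}0.png") for n in("side","top")]
cv2.imwrite("pics/st0.png",cv2.resize(np.hstack(a),(800,300),interpolation=cv2.INTER_AREA))
E
```

```text
pics
{'t': 0.0, 'q': [-1.244, 0.291, -0.154, 1.127, -0.0, 1.432], 'joint_velocities': [0.001, 0.0, -0.002, 0.002, 0.0, -0.0], 'joint_efforts': [-0.0, -53.714, 33.137, 0.016, -0.0, 0.0], 'tcp_pos': [0.236, -0.469, 0.202], 'tool_rot': [0.973, 0.231, -0.0, -0.001], 'force': [-1.162, 0.291, -0.04], 'moment': [-0.051, 0.046, 0.007], 'grip_force': 0.0, 'grip_width': 1.0}
side {'camera_matrix': array([[379.8855,   0.    , 250.1732],
       [  0.    , 379.8855, 185.3558],
       [  0.    ,   0.    ,   1.    ]]), 'R': array([[-0.982 , -0.1881, -0.0183],
       [-0.1342,  0.7623, -0.6331],
       [ 0.1331, -0.6193, -0.7738]]), 't': array([0.6414, 0.1536, 0.954 ])}
top {'camera_matrix': array([[376.7397,   0.    , 255.747 ],
       [  0.    , 376.7397, 192.4814],
       [  0.    ,   0.    ,   1.    ]]), 'R': array([[-0.0149, -0.9998, -0.0129],
       [-0.9922,  0.0163, -0.1239],
       [ 0.1241,  0.011 , -0.9922]]), 't': array([0.036 , 0.6661, 1.049 ])}
wrist {'camera_matrix': array([[297.3186,   0.    , 257.9622],
       [  0.    , 297.3186, 188.6026],
       [  0.    ,   0.    ,   1.    ]]), 'T_tool_cam': array([[-0.0002, -0.9603, -0.279 ,  0.0696],
       [ 1.    , -0.0004,  0.0006, -0.0006],
       [-0.0007, -0.279 ,  0.9603, -0.1709],
       [ 0.    ,  0.    ,  0.    ,  1.    ]])}
```

View pics/top0.png

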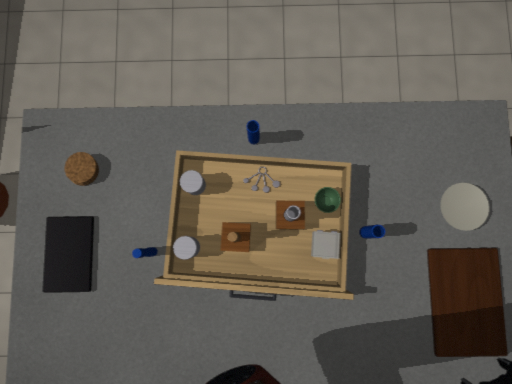

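View pics/side0.png

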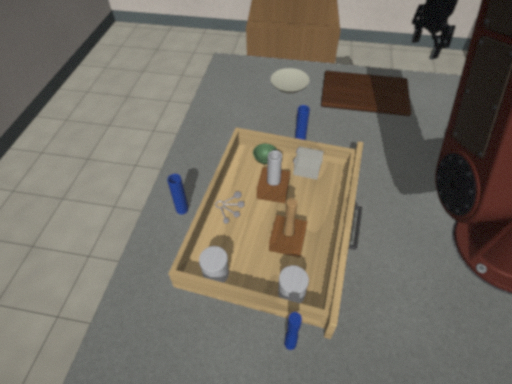

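The top view shows the silver tube in one brown block at about (292,213) and the beech muddler in the other at about (233,237). The blue tubes lie at (253,132) and (372,232) and a blue muddler at (145,253), all outside the drawer, so they are the look-alikes. I take the silver tube and the beech muddler inside the drawer, and confirm them in a crop.

```bash
cat > h.py <<'E'
from cell import readout, eyes
import cv2,numpy as np
from scipy.spatial.transform import Rotation as Ro
np.set_printoptions(suppress=True,precision=4)
def ray(n,uv):
    c=eyes.calibration(n);K=c["camera_matrix"]
    d=c["R"].T@np.linalg.solve(K,np.r_[uv,1.]);return -c["R"].T@c["t"],d/np.linalg.norm(d)
def onz(n,uv,z):
    o,d=ray(n,uv);return o+d*(z-o[2])/d[2]
def proj(n,X):
    c=eyes.calibration(n);p=c["camera_matrix"]@(c["R"]@np.array(X)+c["t"]);return p[:2]/p[2]
E
python3 - <<'E'
from h import *
t=cv2.imread("pics/top0.png");s=cv2.imread("pics/side0.png")
a=cv2.resize(t[190:265,212:312],(600,450),interpolation=cv2.INTER_CUBIC)
b=cv2.resize(s[145:260,250:312],None,fx=3.9,fy=3.9,interpolation=cv2.INTER_CUBIC)[:450,:200]
cv2.imwrite("pics/crop1.png",np.hstack([a,b]))
hsv=cv2.cvtColor(t,cv2.COLOR_BGR2HSV)
for nm,(u,v) in dict(mud=(233,237),tube=(292,213),rack=(283,215),stand=(226,232)).items(): print(nm,hsv[v,u],onz("top",(u,v),.175 if nm=="mud" else .152))
# blocks
m=((hsv[...,0]<14)&(hsv[...,1]>130)&(hsv[...,2]<150)).astype(np.uint8)
m[:160]=0;m[285:]=0;m[:,:175]=0;m[:,345:]=0
n,l,st,ce=cv2.connectedComponentsWithStats(m)
for i in range(1,n):
    if st[i,4]>100: print(st[i],ce[i]);c=cv2.findContours((l==i).astype(np.uint8),0,2)[0][0];print(cv2.minAreaRect(cv2.convexHull(c)))
E
```

```text
Traceback (most recent call last):
ValueError: all the input array dimensions except for the concatenation axis must match exactly, but along dimension 0, the array at index 0 has size 450 and the array at index 1 has size 448
```

```bash
python3 - <<'E'
from h import *
t=cv2.imread("pics/top0.png");s=cv2.imread("pics/side0.png")
a=cv2.resize(t[190:265,212:312],(600,450),interpolation=cv2.INTER_CUBIC)
b=cv2.resize(s[145:260,255:306],(200,450),interpolation=cv2.INTER_CUBIC)
cv2.imwrite("pics/crop1.png",np.hstack([a,b]))
hsv=cv2.cvtColor(t,cv2.COLOR_BGR2HSV)
for nm,(u,v) in dict(mud=(233,237),tube=(292,213),rack=(283,215),stand=(226,232)).items(): print(nm,hsv[v,u],onz("top",(u,v),.175 if nm=="mud" else .152))
m=((hsv[...,0]<14)&(hsv[...,1]>130)&(hsv[...,2]<150)).astype(np.uint8)
m[:160]=0;m[285:]=0;m[:,:175]=0;m[:,345:]=0
n,l,st,ce=cv2.connectedComponentsWithStats(m)
for i in range(1,n):
    if st[i,4]>100: print(st[i],ce[i]);c=cv2.findContours((l==i).astype(np.uint8),0,2)[0][0];r=cv2.minAreaRect(cv2.convexHull(c));print(r,onz("top",r[0],.057))
E
```

```text
mud [ 16 123 141] [0.5385 0.0827 0.175 ]
tube [128  10 101] [ 0.5979 -0.0684  0.152 ]
rack [ 12 123  85] [ 0.5931 -0.0451  0.152 ]
stand [ 14 170 102] [0.5517 0.1022 0.152 ]
[277 206  28  23 190] [290.4316 220.7105]
((290.5, 217.0), (22.0, 27.0), 90.0) [ 0.5931 -0.0719  0.057 ]
[221 223  29  18 119] [232.1765 229.1933]
((232.81478881835938, 228.0269012451172), (12.486078262329102, 32.244747161865234), 61.189208984375) [0.5646 0.0916 0.057 ]
[228 231  22  20 137] [241.3212 242.6423]
((239.06436157226562, 240.3564453125), (20.497766494750977, 19.40322494506836), 5.710593223571777) [0.5298 0.0743 0.057 ]
```

View pics/crop1.png

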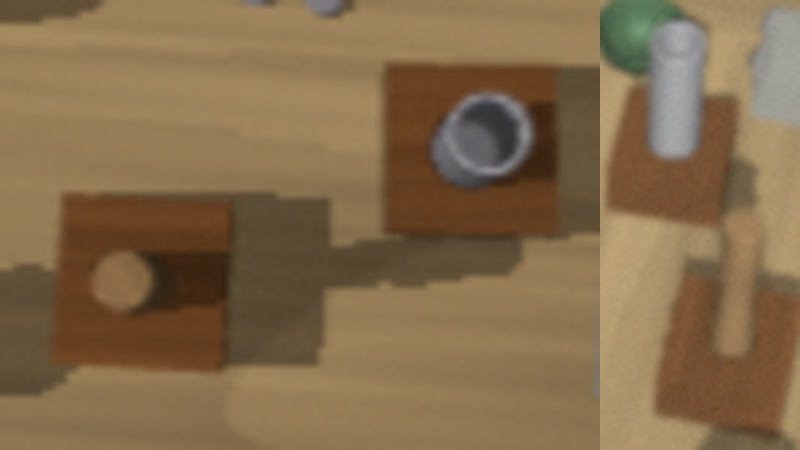

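The crop confirms it. The silver tube's mouth is centred at top pixel (292.8,212.1) and side pixel (275.1,155.7). The beech muddler's top is at top pixel (232.1,236.4) and side pixel (291.5,202).

```bash
cat >> h.py <<'E'
def tri(a,b):
    (o1,d1),(o2,d2)=ray("top",a),ray("side",b)
    k=np.linalg.lstsq(np.c_[d1,-d2],o2-o1,rcond=None)[0];p,q=o1+k[0]*d1,o2+k[1]*d2
    return (p+q)/2,np.linalg.norm(p-q)
def delta(target,Rt=None):
    s=readout.read_state();R=Ro.from_quat(s["tool_rot"])
    sh=R.inv().apply(np.array(target)-s["tcp_pos"])*100
    rv=(R.inv()*Rt).as_rotvec(degrees=True) if Rt is not None else None
    print("cm",sh,"deg",rv)
DOWN=Ro.from_matrix(np.array([[0,1,0],[1,0,0],[0,0,-1.]]))
E
python3 - <<'E'
from h import *
print(tri((292.8,212.1),(274.9,155.5)),onz("top",(292.8,212.1),.152),onz("side",(274.9,155.5),.152))
print(tri((232.1,236.4),(291.3,202)),onz("top",(232.1,236.4),.175),onz("side",(291.3,202),.175))
m=onz("top",(232.1,236.4),.175)
delta([m[0],m[1],.27],DOWN)
E
```

```text
(array([ 0.6002, -0.0707,  0.1497]), np.float64(0.00016782068309832032)) [ 0.6002 -0.0705  0.152 ] [ 0.5999 -0.0685  0.152 ]
(array([0.5405, 0.0851, 0.1723]), np.float64(0.0009840975411968213)) [0.54   0.0849 0.175 ] [0.541  0.0872 0.175 ]
cm [ 52.0579 -35.8011  -6.72  ] deg [ -0.0478  -0.0397 -63.3109]
```

Request:
apply_moves(
  motion=[
    [[4, -2.7, -1, 0, 0, -6, 7], [8, -5.5, -2, 0, 0, -12, 7], [12, -8.3, -3, 0, 0, -18, 7], [16, -11, -4, 0, 0, -24, 7], [20, -13.8, -5, 0, 0, -30, 7], [24, -16.5, -6, 0, 0, -36, 7], [28, -19.3, -6.7, 0, 0, -42, 7], [32, -22, -6.7, 0, 0, -48, 7]],
  ],
)

```text
t: 0.95
tcp_pos: [0.4238, -0.1271, 0.2708]
tool_rot: [0.794, 0.608, 0.0, 0.001]
force: [1.6, -0.5, -0.7]
grip_width: 0.822
grip_force: 0.0
```

```bash
python3 - <<'E'
from h import *
delta([.540,.085,.27],DOWN)
E
```

```text
cm [23.4994  5.7022  0.0794] deg [  0.0949   0.0336 -15.0753]
```

Request:
apply_moves(
  motion=[
    [[4, 1, 0, 0, 0, -3, 7], [8, 2, 0, 0, 0, -6, 7], [12, 3, 0, 0, 0, -9, 7], [16, 4, 0, 0, 0, -12, 7], [20, 5, 0, 0, 0, -15, 7], [23.5, 5.7, 0, 0, 0, -15.1, 7], [23.5, 5.7, 0, 0, 0, -15.1, 7], [23.5, 5.7, 0, 0, 0, -15.1, 7]],
  ],
)

```text
t: 1.75
tcp_pos: [0.5397, 0.0833, 0.2692]
tool_rot: [0.708, 0.706, -0.001, -0.0]
force: [0.5, -0.7, 0.5]
grip_width: 0.817
grip_force: 0.0
```

```bash
cat >> h.py <<'E'
def wrist(n):
    s=readout.read_state();im=cv2.cvtColor(eyes.read_camera("wrist"),cv2.COLOR_RGB2BGR);cv2.imwrite(f"pics/{n}.png",im)
    np.savez(f"pics/{n}.npz",p=s["tcp_pos"],q=s["tool_rot"]);return im
def wz(n,uv,z):
    f=np.load(f"pics/{n}.npz");c=eyes.calibration("wrist");K=c["camera_matrix"];T=c["T_tool_cam"]
    v=(np.array(uv)-K[:2,2])/K[0,0];r=np.linalg.norm(v);d=np.r_[v/r*np.sin(r),np.cos(r)]
    R=Ro.from_quat(f["q"]);o=f["p"]+R.apply(T[:3,3]);d=R.apply(T[:3,:3]@d);return o+d*(z-o[2])/d[2]
E
python3 - <<'E'
from h import *
wrist("w1");s=readout.read_state();print(s["tcp_pos"],s["tool_rot"],s["q"])
E
```

```text
[0.5395 0.0826 0.2695] [ 0.7083  0.7059 -0.0005 -0.0002] [ 0.0181  0.3061  0.0427  1.3083 -0.0003  1.5923]
```

View pics/w1.png

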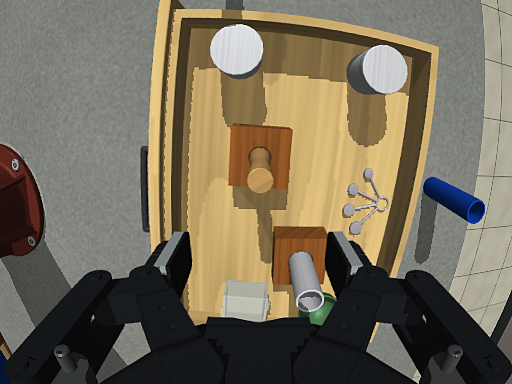

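The wrist view shows the muddler top at about (261,180) and the tube mouth at about (311,300), with the gripper above the muddler.

```bash
python3 - <<'E'
from h import *
im=cv2.imread("pics/w1.png");hsv=cv2.cvtColor(im,cv2.COLOR_BGR2HSV)
print(hsv[180,261],hsv[160,261],hsv[180,280])
# muddler top: local mask of its flat tan disc
s=hsv[180,261].astype(int);m=(np.abs(hsv.astype(int)-s).max(2)<14).astype(np.uint8);m[:160]=0;m[200:]=0;m[:,:240]=0;m[:,285:]=0
c=max(cv2.findContours(m,0,1)[0],key=len);e=cv2.fitEllipse(cv2.convexHull(c));print(e,wz("w1",e[0],.175))
# tube mouth bright rim
m=((hsv[...,1]<40)&(hsv[...,2]>190)).astype(np.uint8);m[:280]=0;m[320:]=0;m[:,:290]=0;m[:,330:]=0
c=max(cv2.findContours(m,0,1)[0],key=len);e=cv2.fitEllipse(cv2.convexHull(c));print(e,wz("w1",e[0],.152))
print(wz("w1",(261,180),.175),wz("w1",(311,300),.152))
E
```

```text
[ 17 135 197] [ 17 138 152] [ 13 189 147]
((259.25152587890625, 179.52587890625), (23.739299774169922, 24.888835906982422), 61.47413635253906) [0.5394 0.0856 0.175 ]
((309.536376953125, 300.1723327636719), (21.462818145751953, 28.042848587036133), 76.35440826416016) [ 0.6003 -0.0707  0.152 ]
[0.541  0.0852 0.175 ] [ 0.6021 -0.0706  0.152 ]
```

Request:
apply_moves(
  motion=[
    [[0.25, 0, 3, 0, 0, 0, 7], [0.25, 0, 6, 0, 0, 0, 7], [0.25, 0, 8.5, 0, 0, 0, 6], [0.25, 0, 8.5, 0, 0, 0, 6], [0.25, 0, 8.5, 0, 0, 0, 6]],
  ],
)

```text
t: 2.3
tcp_pos: [0.5398, 0.0844, 0.1856]
tool_rot: [0.709, 0.705, -0.0, 0.0]
force: [1.0, -0.4, 1.7]
grip_width: 0.706
grip_force: 0.0
```

```bash
python3 - <<'E'
from h import *
for i in range(3):
    eyes.read_camera("top");delta([.5397,.0853,.159],DOWN)
E
```

```text
cm [ 0.0683 -0.0806  2.7283] deg [ 0.0888  0.0019 -0.2743]
cm [ 0.0458 -0.1195  2.7504] deg [ 0.1358 -0.0017 -0.2543]
cm [ 0.0353 -0.1286  2.7489] deg [ 0.1475  0.0014 -0.2442]
```

Request:
apply_moves(
  motion=[
    [[0.05, -0.11, 1.4, 0, 0, -0.25, 6], [0.05, -0.11, 2.7, 0, 0, -0.25, 6], [0.05, -0.11, 2.7, 0, 0, -0.25, 5], [0.05, -0.11, 2.7, 0, 0, -0.25, 4], [0.05, -0.11, 2.7, 0, 0, -0.25, 3], [0.05, -0.11, 2.7, 0, 0, -0.25, 2], [0.05, -0.11, 2.7, 0, 0, -0.25, 2], [0.05, -0.11, 2.7, 0, 0, -0.25, 2]],
  ],
  force=40,
)

```text
t: 3.25
tcp_pos: [0.539, 0.0859, 0.1581]
tool_rot: [0.707, 0.707, 0.0, 0.0]
force: [0.0, -0.4, 0.2]
grip_width: 0.237
grip_force: 0.0
```

```bash
python3 - <<'E'
from h import *
s=readout.read_state();print(s["tcp_pos"],s["grip_width"]*85.4,s["grip_force"],s["force"],s["moment"]);delta([.5397,.0853,.159],DOWN)
E
```

```text
[0.539  0.0859 0.1581] 20.22445617948582 0.0 [ 0.0474 -0.3621  0.2142] [ 0.0237 -0.0166 -0.0317]
cm [-0.0551  0.072  -0.094 ] deg [0.0223 0.0001 0.04  ]
```

```bash
python3 - <<'E'
from h import *
wrist("w2");s=cv2.cvtColor(eyes.read_camera("side"),cv2.COLOR_RGB2BGR)
a=cv2.imread("pics/w2.png")[130:350,150:380]
cv2.imwrite("pics/c2.png",np.hstack([cv2.resize(a,(400,400)),cv2.resize(s[150:260,230:340],(400,400),interpolation=cv2.INTER_CUBIC)]))
s=readout.read_state();print(s["tcp_pos"],s["grip_width"]*85.4,s["grip_force"])
E
```

```text
[0.5389 0.0858 0.1579] 19.933294006056677 0.0
```

View pics/c2.png

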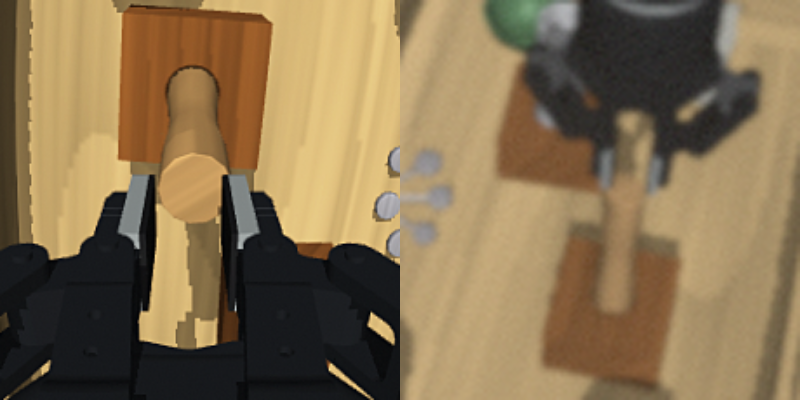

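The gripper is over the muddler top, with a gap still showing on both sides, so I'll keep closing.

Request:
apply_moves(
  motion=[
    [[0, 0, 0, 0, 0, 0, 1], [0, 0, 0, 0, 0, 0, 0], [0, 0, 0, 0, 0, 0, 0], [0, 0, 0, 0, 0, 0, 0]],
  ],
  force=40,
)

```text
t: 3.75
tcp_pos: [0.5388, 0.0858, 0.1578]
tool_rot: [0.707, 0.707, -0.0, -0.0]
force: [0.7, 0.4, 0.3]
grip_width: 0.003
grip_force: 0.0
```

```bash
python3 - <<'E'
from h import *
wrist("w3")
a=cv2.imread("pics/w3.png")[130:350,150:380]
cv2.imwrite("pics/c3.png",cv2.resize(a,(500,500)))
E
```

```text
(no output)
```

View pics/c3.png

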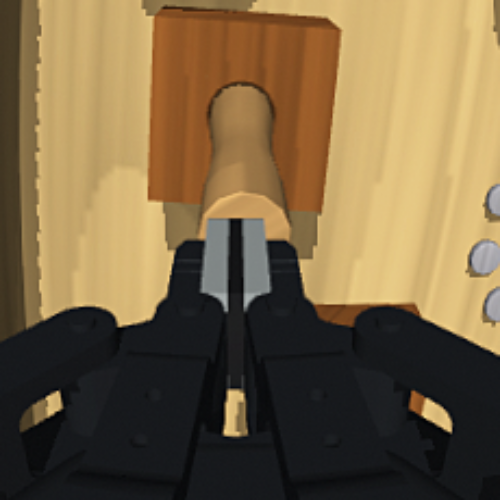

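The shut fingers stand above the muddler's top. In the wrist and side views the tips are at z≈0.19, about 35 mm higher than the stated tool length would put them. I'll open, go about 4 cm lower and close again.

Request:
apply_moves(
  motion=[
    [[-0.05, 0.1, 0, 0, 0, 0, 6], [-0.05, 0.1, 0, 0, 0, 0, 6], [-0.05, 0.1, 0, 0, 0, 0, 6], [-0.05, 0.1, 0, 0, 0, 0, 6], [-0.05, 0.1, 1, 0, 0, 0, 6], [-0.05, 0.1, 2.5, 0, 0, 0, 6], [-0.05, 0.1, 4, 0, 0, 0, 6], [-0.05, 0.1, 4, 0, 0, 0, 6]],
  ],
)

```text
t: 4.6
tcp_pos: [0.5381, 0.0853, 0.1155]
tool_rot: [0.707, 0.707, -0.001, -0.001]
force: [-0.4, 0.2, -0.6]
grip_width: 0.701
grip_force: 0.0
```

Request:
apply_moves(
  motion=[
    [[0, 0, 0, 0, 0, 0, 5], [0, 0, 0, 0, 0, 0, 4], [0, 0, 0, 0, 0, 0, 3], [0, 0, 0, 0, 0, 0, 2], [0, 0, 0, 0, 0, 0, 2], [0, 0, 0, 0, 0, 0, 2]],
  ],
  force=40,
)

```text
t: 5.2
tcp_pos: [0.5405, 0.0853, 0.1185]
tool_rot: [0.707, 0.707, 0.001, 0.001]
force: [-0.0, 0.2, 6.2]
grip_width: 0.279
grip_force: 39.5
```

```bash
python3 - <<'E'
from h import *
wrist("w4")
s=cv2.cvtColor(eyes.read_camera("side"),cv2.COLOR_RGB2BGR)
a=cv2.imread("pics/w4.png")[130:350,150:380]
cv2.imwrite("pics/c4.png",np.hstack([cv2.resize(a,(400,400)),cv2.resize(s[150:260,230:340],(400,400),interpolation=cv2.INTER_CUBIC)]))
s=readout.read_state();print(s["tcp_pos"],s["grip_width"]*85.4,s["grip_force"],s["force"])
E
```

```text
[0.5405 0.0854 0.1186] 23.3001547506147 39.5066534250509 [ 0.0445 -0.1461  5.8736]
```

View pics/c4.png

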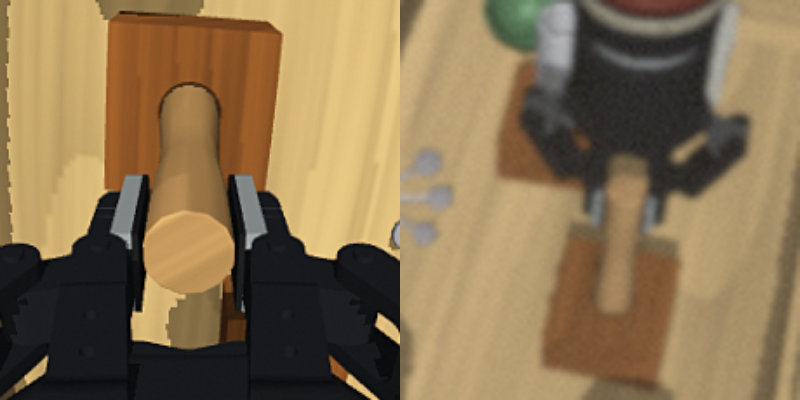

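It's gripped at about 23 mm and 40 N, with the tips at about z=0.153, or 131 mm up the muddler. Now I'll lift.

Request:
apply_moves(
  motion=[
    [[0, 0, -1, 0, 0, 0, 2], [0, 0, -3, 0, 0, 0, 2], [0, 0, -6, 0, 0, 0, 2], [0, 0, -9, 0, 0, 0, 2], [0, 0, -12, 0, 0, 0, 2], [0, 0, -15, 0, 0, 0, 2], [0, 0, -17, 0, 0, 0, 2], [-2, 0.8, -17, 0, 0, 0, 2]],
  ],
  force=60,
)

```text
t: 6.1
tcp_pos: [0.5485, 0.0667, 0.2916]
tool_rot: [0.706, 0.708, 0.002, 0.001]
force: [0.5, -0.2, -0.9]
grip_width: 0.268
grip_force: 59.1
```

Request:
apply_moves(
  motion=[
    [[-3, 1.2, 0, 0, 0, 0, 2], [-6, 2.3, 0, 0, 0, 0, 2], [-9, 3.5, 0, 0, 0, 0, 2], [-11.5, 4.5, 0, 0, 0, 0, 2], [-13.6, 5.2, 0, 0, 0, 0, 2], [-13.6, 5.2, 0, 0, 0, 0, 2], [-13.6, 5.2, 0, 0, 0, 0, 2]],
  ],
)

```text
t: 6.8
tcp_pos: [0.5996, -0.0706, 0.2878]
tool_rot: [0.707, 0.707, -0.0, -0.0]
force: [-0.1, -0.0, -1.1]
grip_width: 0.269
grip_force: 59.1
```

```bash
python3 - <<'E'
from h import *
im=[cv2.cvtColor(eyes.read_camera(n),cv2.COLOR_RGB2BGR) for n in("side","top")]
wrist("w5");cv2.imwrite("pics/s5.png",im[0]);cv2.imwrite("pics/t5.png",im[1])
a=cv2.imread("pics/w5.png")[130:350,150:380]
cv2.imwrite("pics/c5.png",np.hstack([cv2.resize(a,(400,400)),cv2.resize(im[0][100:210,220:330],(400,400),interpolation=cv2.INTER_CUBIC)]))
s=readout.read_state();print(s["tcp_pos"],s["grip_width"]*85.4,s["grip_force"],s["force"]);delta([.6007,-.0705,.288],DOWN)
E
```

```text
[ 0.5996 -0.0697  0.2881] 23.102732346280373 59.05256905127317 [-1.1049 -1.4831 -0.3962]
cm [-0.0835  0.1077  0.0106] deg [-0.0027 -0.0132  0.0926]
```

View pics/c5.png

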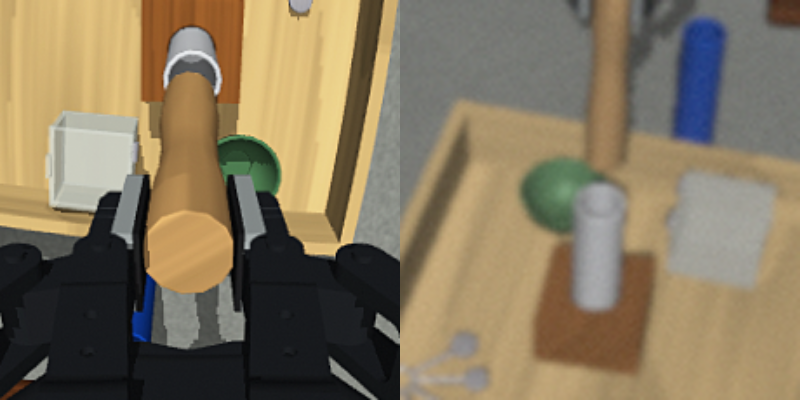

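The muddler hangs straight, with its foot at about crop (190,85) directly over the tube mouth at (192,75) in the wrist view. I'll measure its axis against the tube in numbers.

```bash
python3 - <<'E'
from h import *
s=cv2.imread("pics/s5.png");h=cv2.cvtColor(s,cv2.COLOR_BGR2HSV)
print("side muddler mid; pred from tool axis")
m=((h[...,0]>8)&(h[...,0]<22)&(h[...,1]>95)&(h[...,2]<175)).astype(np.uint8)
for r in (108,116,122,126):
    c=np.where(m[r,260:300])[0]+260;print(r,c.min(),c.max(),c.mean(),np.median(c))
for x,y,z in[(.5996,-.0697,.346),(.5996,-.0697,.193),(.6003,-.0706,.152)]: print(proj("side",(x,y,z)),proj("top",(x,y,z)))
w=cv2.imread("pics/w5.png");h=cv2.cvtColor(w,cv2.COLOR_BGR2HSV)
m=((h[...,0]>8)&(h[...,0]<22)&(h[...,1]>90)).astype(np.uint8)
for r in (172,176,180,185,190,200,210):
    q=np.where(m[r,235:285])[0]+235;print(r,q.min(),q.max(),q.mean())
# tube rim left/right extremes
g=((h[...,1]<40)&(h[...,2]>190))
for r in (166,170,174,178): q=np.where(g[r,235:285])[0]+235;print("rim",r,q.min() if len(q) else 0,q.max() if len(q) else 0)
c=eyes.calibration("wrist");f=np.load("pics/w5.npz");R=Ro.from_quat(f["q"]);T=c["T_tool_cam"]
def wp(X):
    X=T[:3,:3].T@(R.inv().apply(np.array(X)-f["p"])-T[:3,3]);th=np.arctan2(np.hypot(*X[:2]),X[2]);return c["camera_matrix"][:2,2]+297.3186*th*X[:2]/np.hypot(*X[:2])
for X in[(.6003,-.0706,.152),(.6183,-.0706,.152),(.5823,-.0706,.152),(*f["p"][:2],.193),(*f["p"][:2],.346)]:print(wp(X))
E
```

```text
side muddler mid; pred from tool axis
108 274 281 277.5 277.5
116 274 280 277.0 277.0
122 274 281 277.5 277.5
126 273 280 276.5 276.5
[278.0463  91.9092] [300.3538 205.6037]
[275.6351 143.5083] [293.8802 211.1344]
[274.8682 154.8835] [292.8309 212.0465]
172 235 284 257.97058823529414
176 235 284 258.5121951219512
180 235 284 258.5744680851064
185 235 284 259.5
190 235 284 259.5
200 235 284 259.5
210 235 274 254.5
rim 166 246 274
rim 170 245 275
rim 174 245 276
rim 178 274 275
[260.0029 172.5819]
[276.9619 172.6211]
[243.0302 172.5774]
[259.4701 181.7883]
[261.1063 270.8407]
```

Request:
apply_moves(
  motion=[
    [[-0.08, 0.08, 0, 0, 0, 0, 2], [-0.08, 0.08, 1.5, 0, 0, 0, 2], [-0.08, 0.08, 3, 0, 0, 0, 2], [-0.08, 0.08, 3.5, 0, 0, 0, 2], [-0.08, 0.08, 3.5, 0, 0, 0, 2]],
  ],
)

```text
t: 7.45
tcp_pos: [0.6003, -0.071, 0.2524]
tool_rot: [0.707, 0.708, -0.0, -0.001]
force: [-0.1, -0.5, -0.7]
grip_width: 0.277
grip_force: 59.1
```

```bash
python3 - <<'E'
from h import *
for i in range(3):
    eyes.read_camera("top");delta([.6005,-.0706,.2536],DOWN)
E
```

```text
cm [ 0.0502 -0.0161 -0.0491] deg [-0.0074 -0.0017  0.0645]
cm [ 0.0673 -0.0473 -0.0097] deg [0.0404 0.0083 0.0568]
cm [ 0.0787 -0.0629  0.0058] deg [0.064  0.017  0.0483]
```

Request:
apply_moves(
  motion=[
    [[0.05, -0.03, 0.5, 0, 0, 0, 2], [0.05, -0.03, 1, 0, 0, 0, 2], [0.05, -0.03, 1.5, 0, 0, 0, 2], [0.05, -0.03, 2, 0, 0, 0, 2], [0.05, -0.03, 2.5, 0, 0, 0, 2]],
  ],
)

```text
t: 8.1
tcp_pos: [0.6004, -0.0709, 0.2272]
tool_rot: [0.707, 0.707, -0.0, -0.0]
force: [-0.3, 0.2, -1.5]
grip_width: 0.266
grip_force: 59.1
```

The foot is about 2 cm inside the mouth with no contact force, so I continue down.

Request:
apply_moves(
  motion=[
    [[0, 0, 1.5, 0, 0, 0, 2], [0, 0, 3, 0, 0, 0, 2], [0, 0, 4.5, 0, 0, 0, 2], [0, 0, 6, 0, 0, 0, 2], [0, 0, 7.5, 0, 0, 0, 2], [0, 0, 9, 0, 0, 0, 2], [0, 0, 9.8, 0, 0, 0, 2], [0, 0, 9.8, 0, 0, 0, 2]],
  ],
)

```text
t: 8.9
tcp_pos: [0.6001, -0.0708, 0.1288]
tool_rot: [0.707, 0.707, -0.0, -0.001]
force: [1.1, -1.0, -1.6]
grip_width: 0.27
grip_force: 59.1
```

Request:
apply_moves(
  motion=[
    [[0, 0, 0.2, 0, 0, 0, 2], [0, 0, 0.4, 0, 0, 0, 2], [0, 0, 0.4, 0, 0, 0, 3], [0, 0, 0.4, 0, 0, 0, 4], [0, 0, 0.4, 0, 0, 0, 5], [0, 0, 0.4, 0, 0, 0, 6], [0, 0, 0.4, 0, 0, 0, 6], [0, 0, 0.4, 0, 0, 0, 6]],
  ],
)

```text
t: 9.7
tcp_pos: [0.6005, -0.0709, 0.1259]
tool_rot: [0.707, 0.707, 0.0, 0.0]
force: [-0.0, 0.0, -0.7]
grip_width: 0.706
grip_force: 0.0
```

Request:
apply_moves(
  motion=[
    [[0, 0, -2, 0, 0, 0, 6], [0, 0, -5, 0, 0, 0, 6], [0, 0, -8, 0, 0, 0, 6], [0, 0, -8, 0, 0, 0, 6]],
  ],
)

```text
t: 10.1
tcp_pos: [0.6027, -0.0714, 0.21]
tool_rot: [0.707, 0.707, 0.002, 0.003]
force: [1.4, -1.3, 0.5]
grip_width: 0.703
grip_force: 0.0
```

```bash
python3 - <<'E'
from h import *
im=[cv2.cvtColor(eyes.read_camera(n),cv2.COLOR_RGB2BGR) for n in("side","top")]
wrist("w6")
a=cv2.imread("pics/w6.png")[100:320,150:380]
cv2.imwrite("pics/c6.png",np.hstack([cv2.resize(a,(400,400)),cv2.resize(im[0][100:210,220:330],(400,400),interpolation=cv2.INTER_CUBIC)]))
w=cv2.imread("pics/w6.png");h=cv2.cvtColor(w,cv2.COLOR_BGR2HSV)
s=readout.read_state();print(s["tcp_pos"],s["grip_width"]*85.4,s["force"])
E
```

```text
[ 0.6002 -0.0709  0.2053] 60.09350862919836 [-0.5878 -0.8778 -0.7062]
```

View pics/c6.png

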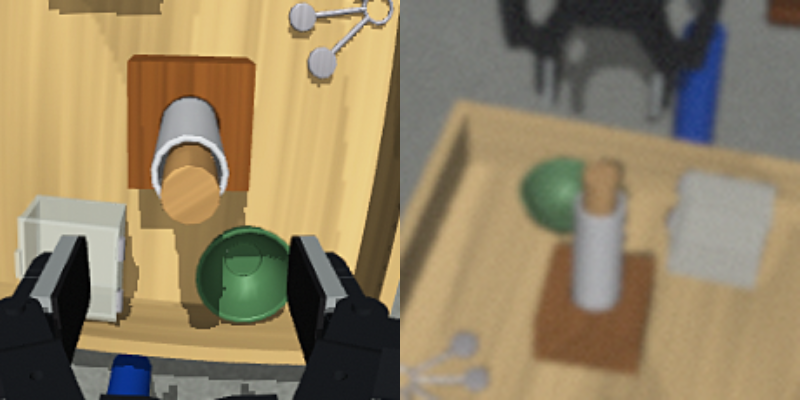

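The muddler is in the tube and released, and about 28 mm of it shows. I'll check the height of its top.

```bash
python3 - <<'E'
from h import *
w=cv2.imread("pics/w6.png");h=cv2.cvtColor(w,cv2.COLOR_BGR2HSV).astype(int)
m=(np.abs(h-h[207,259]).max(2)<16).astype(np.uint8);m[:185]=0;m[228:]=0;m[:,:235]=0;m[:,285:]=0
e=cv2.fitEllipse(cv2.convexHull(max(cv2.findContours(m,0,1)[0],key=len)));print(e)
for z in(.17,.175,.18,.185,.19):print(z,wz("w6",e[0],z),proj("side",(.6003,-.0706,z)))
delta([.6003,-.0706,.092],DOWN)
E
```

```text
((258.4288635253906, 206.0252227783203), (30.484609603881836, 32.16478729248047), 71.754638671875)
0.17 [ 0.5998 -0.0739  0.17  ] [275.0996 149.8586]
0.175 [ 0.5998 -0.0721  0.175 ] [275.165  148.4364]
0.18 [ 0.5998 -0.0703  0.18  ] [275.2311 147.0025]
0.185 [ 0.5998 -0.0686  0.185 ] [275.2976 145.5567]
0.19 [ 0.5998 -0.0668  0.19  ] [275.3647 144.0989]
cm [ 0.0269  0.0161 11.3293] deg [-0.0278 -0.0065  0.0371]
```

The top is at z≈0.180, so the muddler is fully home. Next I'll take the tube by its wall.

Request:
apply_moves(
  motion=[
    [[0, 0, 3, 0, 0, 0, 6.5], [0, 0, 6, 0, 0, 0, 6.5], [0, 0, 8, 0, 0, 0, 6.5], [0, 0, 9.5, 0, 0, 0, 6.5], [0, 0, 10.5, 0, 0, 0, 6.5], [0, 0, 11.3, 0, 0, 0, 6.5], [0, 0, 11.3, 0, 0, 0, 6.5]],
  ],
)

```text
t: 10.95
tcp_pos: [0.5996, -0.0707, 0.0916]
tool_rot: [0.707, 0.707, -0.001, -0.001]
force: [-0.2, 1.1, -0.6]
grip_width: 0.762
grip_force: 0.0
```

Request:
apply_moves(
  motion=[
    [[0, 0, 0, 0, 0, 0, 5.5], [0, 0, 0, 0, 0, 0, 4.5], [0, 0, 0, 0, 0, 0, 3.5], [0, 0, 0, 0, 0, 0, 2.8], [0, 0, 0, 0, 0, 0, 2.8], [0, 0, 0, 0, 0, 0, 2.8], [0, 0, 0, 0, 0, 0, 2.8]],
  ],
  force=70,
)

```text
t: 11.65
tcp_pos: [0.6013, -0.0711, 0.0938]
tool_rot: [0.707, 0.707, 0.001, 0.001]
force: [-0.3, 0.5, 7.1]
grip_width: 0.385
grip_force: 70.1
```

```bash
python3 - <<'E'
from h import *
im=[cv2.cvtColor(eyes.read_camera(n),cv2.COLOR_RGB2BGR) for n in("side",)]
wrist("w7")
a=cv2.imread("pics/w7.png")[130:350,150:380]
cv2.imwrite("pics/c7.png",np.hstack([cv2.resize(a,(400,400)),cv2.resize(im[0][100:210,220:330],(400,400),interpolation=cv2.INTER_CUBIC)]))
s=readout.read_state();print(s["tcp_pos"],s["grip_width"]*85.4,s["force"],s["grip_force"],s["q"])
E
```

```text
[ 0.6013 -0.0711  0.0938] 33.342896910495966 [ 0.8394 -0.1825  6.1829] 70.08478958392516 [-0.2385  0.5164 -0.1043  0.9482  0.      1.3317]
```

View pics/c7.png

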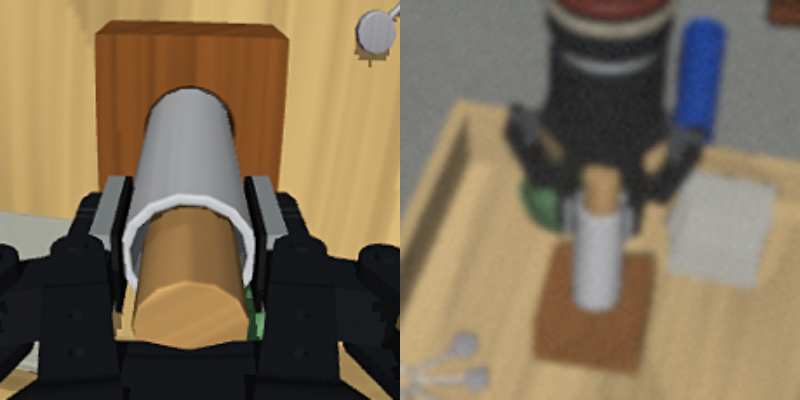

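The tube is held by its wall at 70 N. Now I'll lift it straight up, then tilt.

Request:
apply_moves(
  motion=[
    [[0, 0, -1, 0, 0, 0, 2.8], [0, 0, -3, 0, 0, 0, 2.8], [0, 0, -6, 0, 0, 0, 2.8], [0, 0, -9, 0, 0, 0, 2.8], [0, 0, -12, 0, 0, 0, 2.8], [0, 0, -15, 0, 0, 0, 2.8], [0, 0, -18, 0, 0, 0, 2.8], [0, 0, -20, 0, 0, 0, 2.8]],
  ],
)

```text
t: 12.55
tcp_pos: [0.6003, -0.0709, 0.2955]
tool_rot: [0.707, 0.707, 0.0, 0.001]
force: [0.8, 0.5, -2.3]
grip_width: 0.389
grip_force: 71.4
```

Request:
apply_moves(
  motion=[
    [[0, 0, -2, -4, 0, 0, 2.8], [0, 0, -3, -10, 0, 0, 2.8], [0, 0, -4, -16, 0, 0, 2.8], [0, 0, -4, -22, 0, 0, 2.8], [0, 0, -4, -28, 0, 0, 2.8], [0, 0, -4, -34, 0, 0, 2.8], [0, 0, -4, -40, 0, 0, 2.8], [0, 0, -4, -45, 0, 0, 2.8]],
  ],
)

```text
t: 13.35
tcp_pos: [0.599, -0.0705, 0.3327]
tool_rot: [0.653, 0.653, 0.272, 0.272]
force: [0.2, -0.4, -1.9]
grip_width: 0.39
grip_force: 71.5
```

Request:
apply_moves(
  motion=[
    [[0, 0, 0, 0, 0, 0, 2.8], [0, 0, 0, 0, 0, 0, 2.8], [0, 0, 0, 0, 0, 0, 2.8], [0, 0, 0, 0, 0, 0, 2.8]],
  ],
)

```text
t: 13.75
tcp_pos: [0.6018, -0.0713, 0.3343]
tool_rot: [0.653, 0.654, 0.271, 0.271]
force: [0.5, 0.0, -1.6]
grip_width: 0.391
grip_force: 71.4
```

```bash
python3 - <<'E'
from h import *
im=[cv2.cvtColor(eyes.read_camera(n),cv2.COLOR_RGB2BGR) for n in("side","top")]
wrist("w8");cv2.imwrite("pics/s8.png",im[0]);cv2.imwrite("pics/t8.png",im[1])
a=cv2.imread("pics/w8.png")[130:350,150:380]
cv2.imwrite("pics/c8.png",np.hstack([cv2.resize(a,(380,380)),cv2.resize(im[0][50:245,190:385],(420,380),interpolation=cv2.INTER_CUBIC)]))
s=readout.read_state();z=Ro.from_quat(s["tool_rot"]).apply([0,0,1]);print(s["tcp_pos"],z,np.degrees(np.arccos(-z[2])),s["grip_width"]*85.4,s["force"],s["grip_force"],s["joint_velocities"])
E
```

```text
[ 0.6011 -0.071   0.3332] [ 0.7069  0.0006 -0.7073] 44.985329274257644 33.51923458487485 [-0.0169 -0.1838 -1.7695] 71.42842588713393 [-0.0014 -0.0048 -0.0145 -0.007  -0.0001  0.001 ]
```

View pics/c8.png

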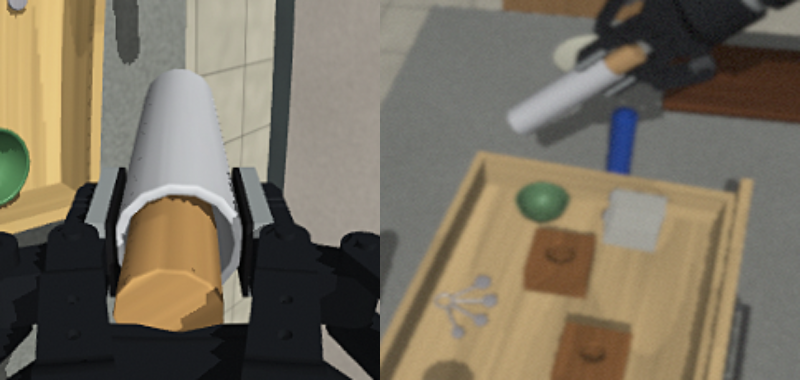

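The tube is held at 45° with the muddler inside and its foot at about 0.27 m. The bowl and box haven't moved. I'll let it settle briefly, then hand in.

Request:
apply_moves(
  motion=[
    [[0, 0, 0, 0, 0, 0, 2.8], [0, 0, 0, 0, 0, 0, 2.8], [0, 0, 0, 0, 0, 0, 2.8], [0, 0, 0, 0, 0, 0, 2.8], [0, 0, 0, 0, 0, 0, 2.8], [0, 0, 0, 0, 0, 0, 2.8], [0, 0, 0, 0, 0, 0, 2.8], [0, 0, 0, 0, 0, 0, 2.8]],
  ],
)

```text
t: 14.7
tcp_pos: [0.6004, -0.071, 0.3328]
tool_rot: [0.653, 0.653, 0.271, 0.271]
force: [0.2, -0.5, -1.9]
grip_width: 0.388
grip_force: 71.4
```

```bash
python3 -c "
from cell import order
print(order.job_done())"
```

```text
the job is handed in; nothing more can be done
None
```

I handed the job in at about 15 s: the muddler is fully inside the tube, and the gripper holds the tube by its wall at 45°, mouth end up, with its foot about 0.27 m above the worktop; the canisters, box and bowl were not touched.

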